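Load a spacer into a drill jig over its retaining lip

TASK

Take the brass spacer from the rubber mat and lay it flat on the green loading shelf of the drill jig. With the spacer lying there, push it along the shelf, up and over the yellow lip and in under the bridge so that it drops flat into the pocket (slide it over, do not carry it), and keep pushing until it bears firmly but gently against the end of the stop screw, holding a push of about 10 newtons for half a second. Then let go and back away, leaving the spacer flat in the pocket and everything else on the bench where it was.

Things in the scene. Friction and masses are not known exactly. Their poses are not given: they have to be found in the camera images.
- spacer_center (a point): Centre (half-way up) of the brass spacer: a loose solid disc, 50 mm in diameter, 14 mm thick, about 0.17 kg (varies), dark spot in the middle of its top face. It starts flat on the black rubber mat, whose top is 3 mm above the bench, in one of three places, the steel ring and the red disc in the others. z is its axis.
- jig: Drill jig bolted to the bench, new place and yaw each time. Origin at bench level on the middle line, under the pocket-side face of the yellow lip; jig x = push direction (shelf, lip, pocket), y left, z up. Coordinates here are jig x, y in mm, heights above the bench. The order along x: shelf -115 to -12, lip -12 to 0, pocket 0 to the stop screw.
- shelf (a point): Point on top of the green loading shelf, at jig x = -66 on the middle line. Shelf top 30 mm above the bench, x = -115 to -12, y = -52 to 52, open above. Two flared guides narrow from y = +-41 mm at x = -47 to side rails with inner faces at y = +-27.5 mm, x = -20 to 70; guides and rails are 41 mm high above the bench.
- lip (a point): Middle of the yellow lip's crest on its pocket edge (jig x = 0, height 33 mm). Ramp from 30 mm high at x = -12 to 33 mm at x = -6, flat to x = 0, then a sheer drop to the pocket floor at 28 mm. As the spacer tips over it, its trailing lower edge rises for a moment to 5 mm above the crest: push with the fingertips 6 to 7 mm above the crest.
- bridge (a point): Middle of the underside of the steel bridge over the pocket (jig x = 42, height 55 mm). It is 16 mm wide (x = 34 to 50), y = -51 to 51, its bushing's top at 70 mm, so nothing enters the pocket from straight above. A spacer in the pocket has its centre at 35 mm height, its top at 42 mm (9 mm above the lip's crest).
- stop: Blue stop block on the jig beyond the pocket, 16 x 50 x 24 mm; origin under its centre at jig x = 91, height 28 mm; axes as the jig's. Its steel stop screw, 13 mm thick, points back at the lip at spacer height. The screw is rigid, locked at an unmeasured setting, new each time: its end is between jig x = 54 and 70 mm. Feel for it; over 16 N on it is too much.
- collar_center (a point): Centre (half-way up) of a loose steel ring on the mat, 60 mm in diameter, 16 mm high, not to be moved.
- puck_center (a point): Centre (half-way up) of a loose red plastic disc on the mat, 52 mm in diameter, 14 mm high, not to be moved.
- wrench: Steel wrench lying on the bench beyond the mat, leave alone.
- driver: Screwdriver lying on the bench to the robot's left, leave alone.
- oil: Blue oil bottle standing to the left of the jig, 56 mm in diameter, 150 mm tall, origin under its centre, leave alone.
- cup: White mug at the back left, 85 mm tall, origin under its centre, leave alone.
- jar: Jar with yellow cap at the back right, 60 mm in diameter, 80 mm tall, origin under its centre, leave alone.

How it is judged:
By the outcome, as a careful person would: the job done as asked, in the order asked, and still so for the second after the job is handed in, with the robot touching nothing.
It also fails if it takes over 58 s, if anything falls off the work surface, if the arm or the gripper's body presses on something with over 40 N, if the wrist force passes 120 N, or if a joint passes its speed limit or range.

ROBOT

A 6-joint arm with a two-finger parallel gripper is mounted at the origin on the work surface. World frame = base frame: x ahead of the robot, y to its left, z up, the work surface at z = 0. Lengths are in mm, angles in rad, forces in N, time in s.
With the tool pointing down it reaches from about 300 to 775 mm from the base axis. Payload 14.6 kg.
Tool frame: the origin (TCP) lies midway between the tips of the shut fingers; the grasp point (between the pads) lies manip.grasp_offset behind it (manip.grasp_offset is the distance from the TCP to the grasp point, in mm); z points along the fingers, y is the direction in which the jaws open and shut (so a half turn about z gives the same grasp; the last joint's range is limited). The gripper opens to 94 mm and grips with 3 to 60 N. Pads are 16 mm wide; open, the fingers measure 119 mm over their backs; the gripper's body (75 mm by 177 mm) begins 78 mm behind the grasp point.
Start: joints at [1.046, 0.3, 1.521, -0, 1.321, -0.067], TCP at [243.083, 493.356, 205.446] pointing down, gripper open.
Joint ranges: [-3.03, 3.03], [-0.79, 2.21], [0.23, 2.52], [-1.04, 4.18], [0, 3.07], [-2.55, 2.55]. Speed limits (rad/s): [2.22, 2.22, 2.57, 3.14, 3.14, 3.14].

INTERFACE

Orientations are given as [roll, pitch, yaw] about the fixed x, y, z axes, in that order (R = Rz(yaw) Ry(pitch) Rx(roll)).
In Python, from cell import monitor, vision, order, manip gives the robot as it stands.
- The arm moves only by the shell command python3 -m jog 'ROWS' [FORCE]. ROWS is JSON, a list of rows, each a list of 7 numbers: the shift along the tool's x, y, z in cm, then the turn, a rotation vector about the tool's x, y, z in rad, then the opening in per cent of the stroke, from 0 (shut) to 100 (fully open). In form: [[tx, ty, tz, rx, ry, rz, jaw], ...]. A call has 1 to 8 rows; each row shifts and turns the commanded pose from where the row before left it, along the tool's axes as they then stand; what a row does not reach is not made up. A row lasts 1/10 s, in which the tool goes at most 50 mm and 8.59 degrees, less where a joint would pass 70% of its speed; a pose out of reach is approached as far as the arm can. A call is refused whole if a number of a shift passes 5 or a number of a turn 0.15, either way. A call with a gripper value outside its range is refused whole. The fingers move at their own pace and stop on an object; FORCE is the grip in N (left out, the last holds). Time passes only in rows, so rows that do not move let the fingers close. It gives the time, the measured TCP pose, the force and the opening at its end, in the units of the state.
- monitor.read_state(): the state, without advancing time (a new reading comes with each control period).
- vision.camera(name): name is "side" or "top"; returns a dict with "color" (480x640x3 uint8, blue, green, red), "fx", "fy", "cx", "cy" (pixels), "cam_to_world" (4x4, takes a point from camera to world coordinates). Camera axes: x right, y down, z forward; pixel columns grow to the right and rows downward; lengths in mm; the calibration is good to about 2 mm. A picture is of the moment at which its call begins. There is no depth.
- order.sign_off(): hands the job in, once; it reports no verdict.
The state is a dict: "clock": time; "joints": joint angles; "qd": joint speeds; "effort": joint torques, N m; "eef_pos": TCP position; "eef_rot": TCP orientation; "wrist_force": force on the tool from outside, world axes, zero at the start; "moment": the same for the moment, N m; "finger_gap": finger opening in mm.
Only numpy, scipy, OpenCV 4.12 (cv2) and the standard library are available. Lean on these libraries where they do the work, as an engineer would, in place of code of your own. Each camera call takes 0.05 s, during which the arm holds its last target.

## Working session

There is one attempt and no reset: what is moved stays moved. The work goes in short steps, Python scripts to look and compute and a shell command to move; the robot and the scene stay as the last step left them, time stands still between calls to the robot, and variables do not carry over. Pictures are saved under pics/ and viewed, and the job is handed in when it is done.

```bash
ls; mkdir -p pics; python3 - <<'E'
from cell import monitor, vision, order, manip
import cv2
print(manip.grasp_offset, monitor.read_state())
for n in("top","side"):
    c=vision.camera(n); cv2.imwrite(f"pics/{n}0.png",c["color"]); print(n,c["fx"],c["fy"],c["cx"],c["cy"],c["cam_to_world"])
E
```

```text
pics
18.8 {'clock': 0.0, 'joints': array([ 1.04643071e+00,  3.00474428e-01,  1.52159482e+00,  4.90620558e-06,
        1.32066705e+00, -6.65791900e-02]), 'qd': array([ 0.00024942, -0.00169209, -0.00057805,  0.0004104 ,  0.00014122,
        0.00147389]), 'effort': array([-1.37037121e-03, -5.31809485e+01, -3.52743173e+01,  7.07437587e-02,
        2.44183384e-02, -1.60542487e-05]), 'eef_pos': array([242.94068197, 493.14690122, 204.87868343]), 'eef_rot': array([-3.14045185e+00, -8.08287725e-05,  2.68380496e+00]), 'wrist_force': array([ 0.59783429,  0.94925584, -0.75641597]), 'moment': array([-0.01623675, -0.00027175,  0.01830079]), 'finger_gap': 94.03650406960435}
top 619.6891927997923 619.6891927997923 327.15806339883085 238.65795692612917 [[ 1.29708820e-02 -9.99562666e-01  2.65750559e-02  4.56721598e+02]
 [-9.99915580e-01 -1.29459038e-02  1.11175361e-03  8.17591508e+00]
 [-7.67229282e-04 -2.65872328e-02 -9.99646203e-01  1.37058376e+03]
 [ 0.00000000e+00  0.00000000e+00  0.00000000e+00  1.00000000e+00]]
side 499.4224079657511 499.4224079657511 317.8875601486922 236.84396370081728 [[ 9.44836937e-01 -1.78810125e-01  2.74426862e-01  1.79106532e+02]
 [-3.27303516e-01 -4.83522944e-01  8.11836173e-01 -1.00482770e+03]
 [-1.24728433e-02 -8.56873679e-01 -5.15375519e-01  7.19207492e+02]
 [ 0.00000000e+00  0.00000000e+00  0.00000000e+00  1.00000000e+00]]
```

View pics/top0.png

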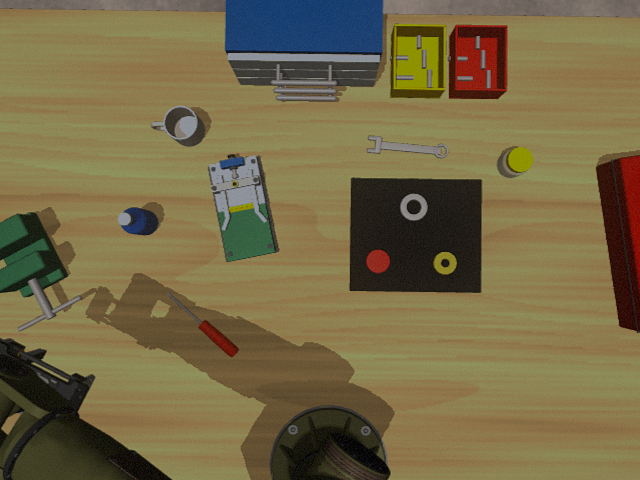

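View pics/side0.png

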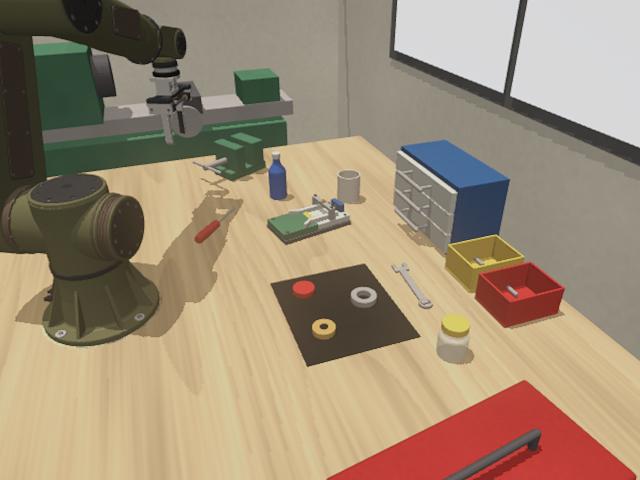

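The top view shows the brass disc at about (445,263), the red disc at (378,261), the ring at (413,207), and the jig around (240,205) with its push direction pointing up the image. I'll enlarge the jig and the spacer.

```bash
python3 - <<'E'
import cv2,numpy as np
a=cv2.imread("pics/top0.png")
j=cv2.resize(a[145:270,195:285],None,fx=4.5,fy=4.5,interpolation=cv2.INTER_CUBIC)
s=cv2.resize(a[240:290,420:470],None,fx=7,fy=7,interpolation=cv2.INTER_CUBIC)
o=np.zeros((600,780,3),np.uint8); o[:j.shape[0],:j.shape[1]]=j[:600]; o[:350,415:765]=s
for k in range(0,90,10): cv2.putText(o,str(195+k),(int(k*4.5),575),0,.35,(255,255,255),1); cv2.line(o,(int(k*4.5),560),(int(k*4.5),567),(255,255,255),1)
for k in range(0,125,10): cv2.line(o,(405,int(k*4.5)),(412,int(k*4.5)),(255,255,255),1)
cv2.imwrite("pics/crop0.png",o)
E
```

```text
(no output)
```

View pics/crop0.png

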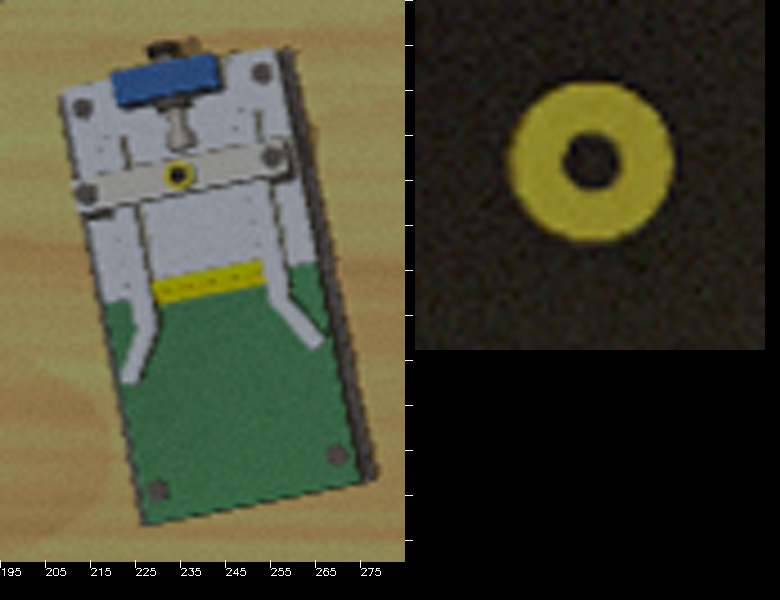

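```bash
cat > h.py <<'E'
import numpy as np
from cell import monitor, vision, manip
from scipy.optimize import least_squares
cams={}
def cam(n):
    if n not in cams:
        cams[n]=vision.camera(n)
    return cams[n]
def ray(c,u,v,z):
    T=np.array(c["cam_to_world"]);d=T[:3,:3]@np.array([(u-c["cx"])/c["fx"],(v-c["cy"])/c["fy"],1.]);o=T[:3,3]
    return o+d*(z-o[2])/d[2]
def proj(c,p):
    T=np.array(c["cam_to_world"]);q=T[:3,:3].T@(np.asarray(p)-T[:3,3]);return np.array([c["fx"]*q[0]/q[2]+c["cx"],c["fy"]*q[1]/q[2]+c["cy"]])
E
python3 - <<'E'
from h import *
import cv2
c=cam("top")
P=[((143,524),(-115,52,30)),((361,481),(-115,-52,30)),((178,175),(42,0,70)),((152,283),(0,27.5,33)),((262,262),(0,-27.5,33)),((123,380),(-47,45,41))]
W=[]
for (u,v),j in P:
    w=ray(c,(u+.5)/4.5-.5+195,(v+.5)/4.5-.5+145,j[2]); W.append(w)
W=np.array(W);J=np.array([p[1] for p in P],float)
def res(s):
    x,y,t=s;R=np.array([[np.cos(t),-np.sin(t)],[np.sin(t),np.cos(t)]])
    return ((J[:5,:2]@R.T+[x,y])-W[:5,:2]).ravel()
r=least_squares(res,[500,150,0.2]);print(r.x,np.round(r.fun.reshape(-1,2),1))
x,y,t=r.x
a=c["color"]
m=a[240:290,420:470].astype(int); mk=(m[...,1]-m[...,0]>40)
v,u=np.nonzero(mk); print(len(u))
(cu,cv),rad=cv2.minEnclosingCircle(np.stack([u,v],1).astype(np.float32)); print("circ",cu+420,cv+240,rad, "mean",u.mean()+420,v.mean()+240)
sp=ray(c,cu+420,cv+240,17); print("spacer top",sp)
# side view check
s=cam("side")
vis=cv2.resize(s["color"][170:350,250:400],None,fx=3.3,fy=3.3,interpolation=cv2.INTER_CUBIC)
def dr(p,col):
    q=proj(s,p); q=((q-[250,170]+.5)*3.3-.5).round().astype(int); cv2.circle(vis,tuple(int(k) for k in q),2,col,-1)
R=np.array([[np.cos(t),-np.sin(t)],[np.sin(t),np.cos(t)]])
for j in [(-115,52,30),(-115,-52,30),(42,0,70),(0,27.5,33),(0,-27.5,33),(-12,27.5,30),(-12,-27.5,30),(83,25,52),(83,-25,52),(-47,45,41),(-47,-45,41)]:
    dr([*(R@j[:2]+[x,y]),j[2]],(0,0,255))
for k in range(24): dr([sp[0]+25*np.cos(k*.2618),sp[1]+25*np.sin(k*.2618),17],(255,0,255))
cv2.imwrite("pics/side_chk.png",vis)
for n,uv,z in(("puck",(378,261),17),("collar",(413.5,207.5),19)): print(n,ray(c,*uv,z))
E
```

```text
[5.63538786e+02 1.98065148e+02 2.06807670e-01] [[-0.8 -1.6]
 [-1.4  1.1]
 [-0.2 -0.1]
 [ 1.   0.9]
 [ 1.5 -0.3]]
370
circ 444.5645160675049 262.7258071899414 11.692680358886719 mean 444.6027027027027 262.55405405405406
spacer top [ 443.4821762  -247.21795881   17.        ]
puck [ 445.36095202 -101.92189274   17.        ]
collar [ 563.17913153 -178.03825874   19.        ]
```

View pics/side_chk.png

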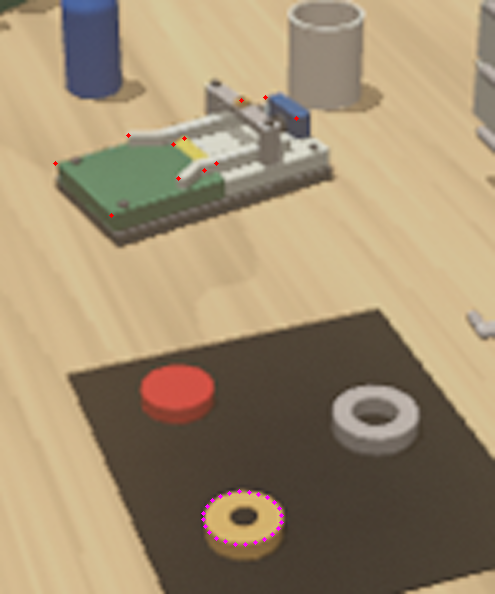

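```bash
cat >> h.py <<'E'
from scipy.spatial.transform import Rotation as Ro
JX,JY,JT=563.5,198.1,.2068
def jig(x,y): return np.array([JX+x*np.cos(JT)-y*np.sin(JT),JY+x*np.sin(JT)+y*np.cos(JT)])
def st(): 
    s=monitor.read_state(); print("t",s["clock"],"pos",np.round(s["eef_pos"],1),"rot",np.round(s["eef_rot"],4),"F",np.round(s["wrist_force"],1),"gap",round(s["finger_gap"],1),"q",np.round(s["joints"],2)); return s
def go(target,yaw=None):
    s=st();R=Ro.from_euler("xyz",s["eef_rot"])
    if yaw is not None: print("rotvec tool",np.round((R.inv()*Ro.from_euler("xyz",[np.pi,0,yaw])).as_rotvec(),4))
    d=np.array(target)-s["eef_pos"]; print("shift tool cm now",np.round(R.inv().apply(d)/10,3))
    if yaw is not None: print("shift in final frame",np.round(Ro.from_euler("xyz",[np.pi,0,yaw]).inv().apply(d)/10,3))
E
python3 -c "
from h import *
go([443.5,-247.2,205.4])
print(jig(-72,0))"
```

```text
t 0.2 pos [243.  493.2 205.1] rot [-3.1409e+00 -1.0000e-04  2.6838e+00] F [-0.5  0.5 -0.6] gap 94.1 q [ 1.05  0.3   1.52  0.    1.32 -0.07]
shift tool cm now [-5.0712e+01 -5.7557e+01  7.0000e-03]
[493.0341056 183.316302 ]
```

```bash
python3 -m jog '[[-1.1,-1.2,0,0,0,0,100],[-2.2,-2.5,0,0,0,0,100],[-2.2,-2.5,0,0,0,0,100],[-2.2,-2.5,0,0,0,0,100],[-2.2,-2.5,0,0,0,0,100],[-2.2,-2.5,0,0,0,0,100],[-2.2,-2.5,0,0,0,0,100],[-2.2,-2.5,0,0,0,0,100]]' 20
python3 -m jog '[[-2.2,-2.5,0,0,0,0,100],[-2.2,-2.5,0,0,0,0,100],[-2.2,-2.5,0,0,0,0,100],[-2.2,-2.5,0,0,0,0,100],[-2.2,-2.5,0,0,0,0,100],[-2.2,-2.5,0,0,0,0,100],[-2.2,-2.5,0,0,0,0,100],[-2.2,-2.5,0,0,0,0,100]]'
python3 -m jog '[[-2.2,-2.5,1,0,0,0,100],[-2.2,-2.5,1,0,0,0,100],[-2.2,-2.5,1,0,0,0,100],[-2.2,-2.5,1,0,0,0,100],[-2.2,-2.5,1,0,0,0,100],[-2.2,-2.5,1,0,0,0,100],[-2.2,-2.5,1,0,0,0,100],[0,0,0,0,0,0,100]]'
python3 -c "
from h import *
go([443.5,-247.2,5])"
```

```text
clock: 1.0
eef_pos: [308.5, 251.4, 205.4]
eef_rot: [3.141, 0.0, 2.684]
wrist_force: [0.9, 0.3, 0.1]
finger_gap: 93.8
clock: 1.8
eef_pos: [378.0, -5.9, 205.5]
eef_rot: [3.141, 0.0, 2.684]
wrist_force: [0.7, 0.4, 0.4]
finger_gap: 93.9
clock: 2.6
eef_pos: [438.5, -232.0, 133.9]
eef_rot: [-3.142, -0.002, 2.681]
wrist_force: [-0.5, -0.3, 0.4]
finger_gap: 93.8
t 2.6 pos [ 438.5 -232.   133.9] rot [-3.1415e+00 -2.0000e-03  2.6813e+00] F [-0.5 -0.3  0.4] gap 93.8 q [-0.56  0.26  1.75 -0.    1.13 -1.67]
shift tool cm now [-1.147 -1.142 12.884]
```

```bash
python3 -m jog '[[-0.4,-0.4,1.5,0,0,0,100],[-0.4,-0.4,2,0,0,0,100],[-0.4,-0.5,2,0,0,0,100],[0,0,2,0,0,0,100],[0,0,1.5,0,0,0,100],[0,0,0,0,0,0,100],[0,0,0,0,0,0,100]]'
python3 - <<'E'
from h import *
import cv2
go([443.5,-247.2,5])
c=cam("top");cv2.imwrite("pics/top1.png",cv2.resize(c["color"][200:320,370:530],None,fx=4,fy=4,interpolation=cv2.INTER_CUBIC))
c=cam("side");cv2.imwrite("pics/side1.png",cv2.resize(c["color"][250:370,260:420],None,fx=4,fy=4,interpolation=cv2.INTER_CUBIC))
E
```

```text
clock: 3.3
eef_pos: [443.9, -246.2, 46.0]
eef_rot: [3.142, 0.0, 2.684]
wrist_force: [0.1, -0.5, 0.4]
finger_gap: 93.8
t 3.3 pos [ 443.9 -246.2   46. ] rot [3.1416e+00 1.0000e-04 2.6841e+00] F [ 0.1 -0.5  0.4] gap 93.8 q [-0.58  0.4   1.79  0.    0.95 -1.69]
shift tool cm now [-0.007 -0.105  4.105]
```

View pics/side1.png

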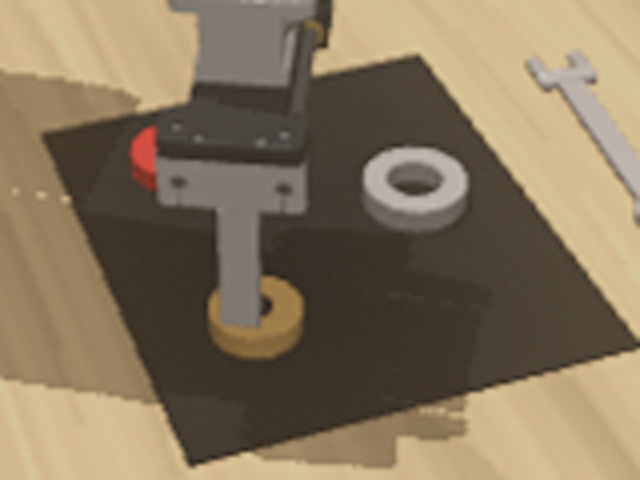

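The side view shows the open jaws straddling the brass spacer at about (255,315) in the crop. The red disc and the ring are well clear. I'll descend and grip.

```bash
python3 -m jog '[[0,-0.05,1.5,0,0,0,100],[0,-0.05,1.5,0,0,0,100],[0,0,0.8,0,0,0,100],[0,0,0.2,0,0,0,80],[0,0,0,0,0,0,70]]' 15
python3 -m jog '[[0,0,0,0,0,0,60],[0,0,0,0,0,0,50],[0,0,0,0,0,0,45],[0,0,0,0,0,0,40],[0,0,0,0,0,0,40],[0,0,0,0,0,0,40]]' 15
python3 -c "
from h import *
st()"
```

```text
clock: 3.9
eef_pos: [443.5, -247.5, 5.9]
eef_rot: [-3.142, 0.0, 2.684]
wrist_force: [-0.9, 0.6, -0.2]
finger_gap: 81.3
clock: 4.5
eef_pos: [443.4, -247.5, 5.7]
eef_rot: [-3.142, 0.0, 2.684]
wrist_force: [-0.3, 0.9, 4.1]
finger_gap: 49.9
t 4.5 pos [ 443.4 -247.5    5.7] rot [-3.1416e+00  4.0000e-04  2.6838e+00] F [-0.3  0.9  4.1] gap 49.9 q [-0.58  0.47  1.81  0.    0.86 -1.69]
```

```bash
python3 -m jog '[[0,0,0,0,0,0,40],[0,0,-0.5,0,0,0,40],[0,0,-1.5,0,0,0,40],[0,0,-2,0,0,0,40],[0,0,-2.5,0,0,0,40],[0,0,-2.5,0,0,0,40],[0,0,-1,0,0,0,40],[0,0,0,0,0,0,40]]' 30
python3 - <<'E'
from h import *
import cv2
c=cam("side");cv2.imwrite("pics/side2.png",cv2.resize(c["color"][200:350,240:400],None,fx=4,fy=4,interpolation=cv2.INTER_CUBIC))
p=jig(-72,0); go([*p,100],np.pi+JT)
E
```

```text
clock: 5.3
eef_pos: [443.7, -247.7, 106.3]
eef_rot: [-3.141, 0.002, 2.684]
wrist_force: [-0.1, -0.3, -2.4]
finger_gap: 49.5
t 5.35 pos [ 443.2 -247.4  105.1] rot [-3.1415  0.      2.6838] F [-0.8  0.4 -2.6] gap 49.4 q [-0.58  0.32  1.75 -0.    1.08 -1.69]
rotvec tool [-1.000e-04 -0.000e+00 -6.646e-01]
shift tool cm now [14.561 40.837  0.504]
shift in final frame [-13.723  41.126   0.508]
```

View pics/side2.png

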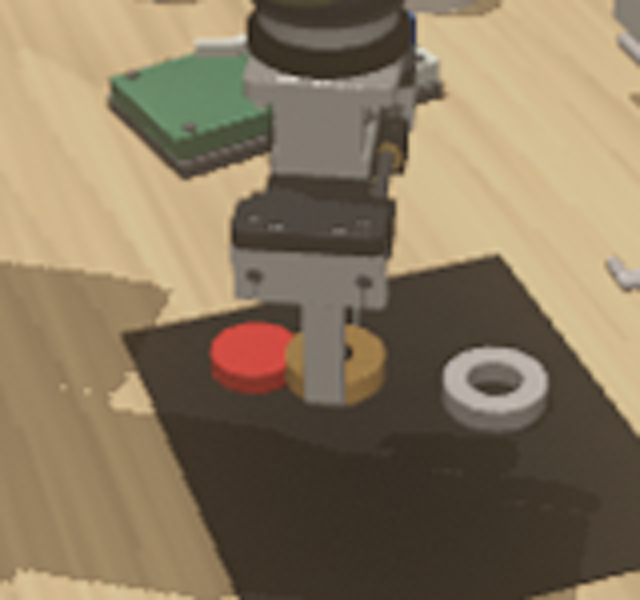

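```bash
python3 -m jog '[[0.5,1.2,0,0,0,0,40],[0.9,2.5,0,0,0,0,40],[0.9,2.5,0,0,0,0,40],[0.9,2.5,0,0,0,0,40],[0.9,2.5,0,0,0,0,40],[0.9,2.5,0,0,0,0,40],[0.9,2.5,0,0,0,0,40],[0.9,2.5,0,0,0,0,40]]'
python3 -m jog '[[0.9,2.5,0,0,0,0,40],[0.9,2.5,0,0,0,0,40],[0.9,2.5,0,0,0,0,40],[0.9,2.5,0,0,0,0,40],[0.9,2.5,0,0,0,0,40],[0.9,2.5,0,0,0,0,40],[0.9,2.5,0,0,0,0,40],[0.9,2.5,0,0,0,0,40]]'
python3 -m jog '[[0.5,1.5,0,0,0,0,40],[0,0,0,0,0,-0.13,40],[0,0,0,0,0,-0.14,40],[0,0,0,0,0,-0.14,40],[0,0,0,0,0,-0.14,40],[0,0,0,0,0,-0.115,40],[0,0,0,0,0,0,40],[0,0,0,0,0,0,40]]'
python3 - <<'E'
from h import *
import cv2
p=jig(-72,0); go([*p,34],np.pi+JT)
c=cam("top");cv2.imwrite("pics/top3.png",cv2.resize(c["color"][130:290,170:330],None,fx=3.7,fy=3.7,interpolation=cv2.INTER_CUBIC))
E
```

```text
clock: 6.15
eef_pos: [464.1, -47.7, 104.2]
eef_rot: [-3.141, -0.002, 2.684]
wrist_force: [0.5, 0.5, -1.2]
finger_gap: 49.3
clock: 6.95
eef_pos: [487.6, 163.2, 104.1]
eef_rot: [-3.14, -0.002, 2.684]
wrist_force: [1.1, -0.4, -2.6]
finger_gap: 49.4
clock: 7.75
eef_pos: [490.5, 177.3, 104.9]
eef_rot: [-3.142, -0.001, -2.938]
wrist_force: [-0.2, 0.7, -2.4]
finger_gap: 49.1
t 7.75 pos [490.5 177.3 104.9] rot [-3.1415e+00 -1.0000e-03 -2.9379e+00] F [-0.2  0.7 -2.4] gap 49.1 q [ 0.28  0.35  1.71 -0.    1.09 -1.5 ]
rotvec tool [-0.0001 -0.001  -0.0031]
shift tool cm now [-0.375  0.543  7.092]
shift in final frame [-0.37   0.541  7.092]
```

View pics/top3.png

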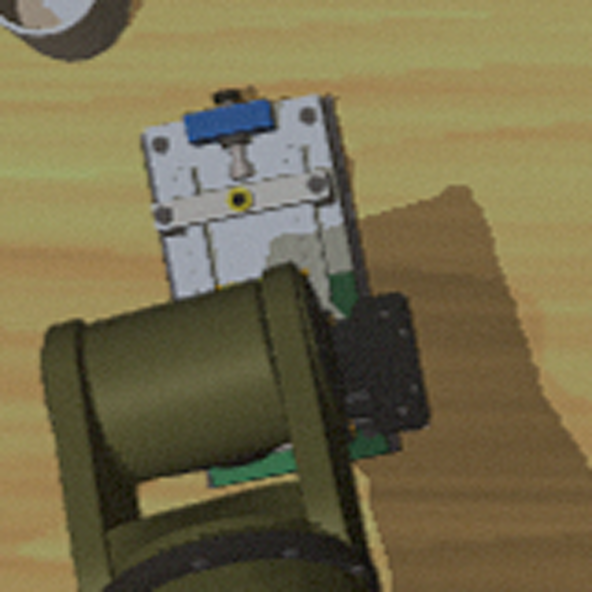

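The arm hides the spacer in this view, but the jig and its guides match the fit. I'll correct the position, descend and look from the side.

```bash
python3 -m jog '[[-0.2,0.25,1,0,0,0,40],[-0.2,0.25,1.5,0,0,0,40],[0,0.05,1.5,0,0,0,40],[0,0,1.5,0,0,0,40],[0,0,0.8,0,0,0,40],[0,0,0.2,0,0,0,40],[0,0,0,0,0,0,40],[0,0,0,0,0,0,40]]'
python3 - <<'E'
from h import *
import cv2
p=jig(-72,0); go([*p,34],np.pi+JT)
c=cam("side");cv2.imwrite("pics/side4.png",cv2.resize(c["color"][150:260,230:380],None,fx=5,fy=5,interpolation=cv2.INTER_CUBIC))
E
```

```text
clock: 8.6
eef_pos: [494.0, 183.6, 40.9]
eef_rot: [3.142, 0.001, -2.935]
wrist_force: [-1.0, -0.0, -2.5]
finger_gap: 49.2
t 8.6 pos [494.  183.6  40.9] rot [ 3.1415e+00  8.0000e-04 -2.9346e+00] F [-1.  -0.  -2.5] gap 49.2 q [ 0.29  0.45  1.74  0.    0.95 -1.49]
rotvec tool [0.0001 0.0008 0.0002]
shift tool cm now [ 0.1   -0.007  0.689]
shift in final frame [ 0.099 -0.007  0.689]
```

View pics/side4.png

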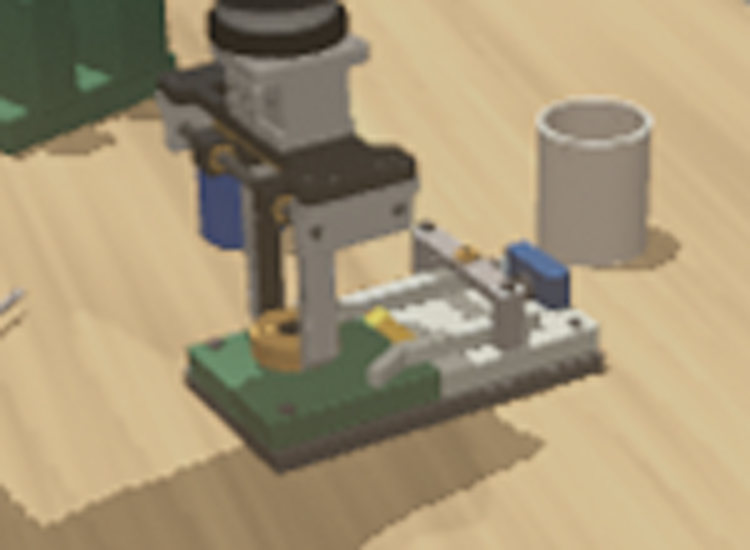

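The spacer hangs just above the shelf, clear of the flared guide at (390,365) in the crop. I'll lower the last few millimetres.

```bash
python3 -m jog '[[0,0,0.4,0,0,0,40],[0,0,0.25,0,0,0,40],[0,0,0.05,0,0,0,40],[0,0,0.05,0,0,0,40],[0,0,0,0,0,0,40]]' 8
python3 -c "
from h import *
st()"
```

```text
clock: 9.15
eef_pos: [493.7, 183.5, 32.9]
eef_rot: [3.142, -0.0, -2.934]
wrist_force: [0.1, 0.2, -1.8]
finger_gap: 49.7
t 9.15 pos [493.7 183.5  32.9] rot [ 3.1416 -0.     -2.9344] F [ 0.1  0.2 -1.8] gap 49.7 q [ 0.29  0.46  1.74  0.    0.94 -1.49]
```

```bash
python3 -m jog '[[0,0,0.03,0,0,0,40],[0,0,0,0,0,0,55],[0,0,0,0,0,0,60],[0,0,0,0,0,0,68],[0,0,0,0,0,0,70],[0,0,0,0,0,0,70]]' 8
python3 - <<'E'
from h import *
import cv2
st()
c=cam("side");cv2.imwrite("pics/side5.png",cv2.resize(c["color"][150:260,230:380],None,fx=5,fy=5,interpolation=cv2.INTER_CUBIC))
E
```

```text
clock: 9.75
eef_pos: [493.7, 183.5, 32.7]
eef_rot: [-3.142, 0.0, -2.934]
wrist_force: [-0.1, 1.5, -0.2]
finger_gap: 65.5
t 9.75 pos [493.7 183.5  32.7] rot [-3.1416e+00  1.0000e-04 -2.9343e+00] F [-0.1  1.5 -0.2] gap 65.5 q [ 0.29  0.46  1.74 -0.    0.94 -1.49]
```

View pics/side5.png

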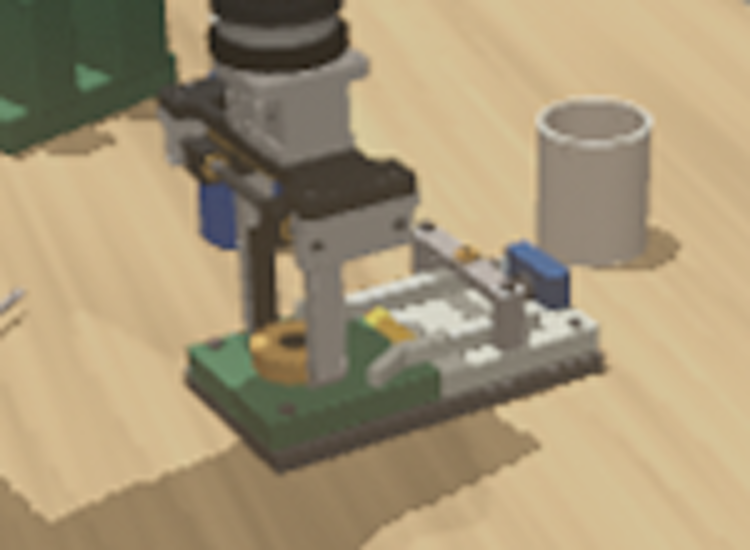

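```bash
python3 - <<'E'
from h import *
c=cam("side")
w=ray(c,230+294/5,150+340/5,44); d=w[:2]-[JX,JY]; print(w, d@[np.cos(JT),np.sin(JT)], d@[-np.sin(JT),np.cos(JT)])
print((proj(c,[493.7,183.5,44])-[230,150])*5)
E
```

```text
[495.69059147 183.90652205  44.        ] -69.27892656242868 0.03219026961509641
[290.78943978 340.92712559]
```

```bash
python3 -m jog '[[0,0,-0.7,0,0,0,70],[0,0,-1.5,0,0,0,70],[0,0,-0.8,0,0,0,50],[2,0,0,0,0,0,13],[2,0,0,0,0,0,13],[0.3,0,0,0,0,0,13],[0,0,0,0,0,0,13],[0,0,0,0,0,0,13]]' 20
python3 - <<'E'
from h import *
import cv2
go([*jig(-114,0),39.5],np.pi+JT)
c=cam("top");cv2.imwrite("pics/top6.png",cv2.resize(c["color"][130:290,170:330],None,fx=3.7,fy=3.7,interpolation=cv2.INTER_CUBIC))
c=cam("side");cv2.imwrite("pics/side6.png",cv2.resize(c["color"][150:260,230:380],None,fx=5,fy=5,interpolation=cv2.INTER_CUBIC))
E
```

```text
clock: 10.65
eef_pos: [452.4, 174.8, 63.0]
eef_rot: [3.142, 0.001, -2.934]
wrist_force: [0.6, 0.3, 0.4]
finger_gap: 21.4
t 10.65 pos [452.4 174.8  63. ] rot [ 3.1416e+00  9.0000e-04 -2.9344e+00] F [0.6 0.3 0.4] gap 21.4 q [ 0.29  0.33  1.84 -0.    0.96 -1.48]
rotvec tool [0.     0.0009 0.0004]
shift tool cm now [ 5.500e-02 -2.000e-03  2.345e+00]
shift in final frame [ 5.300e-02 -2.000e-03  2.345e+00]
```

View pics/top6.png

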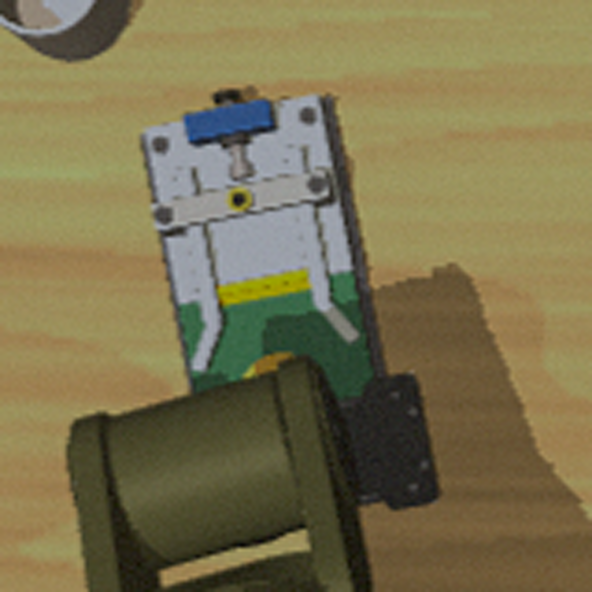

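View pics/side6.png

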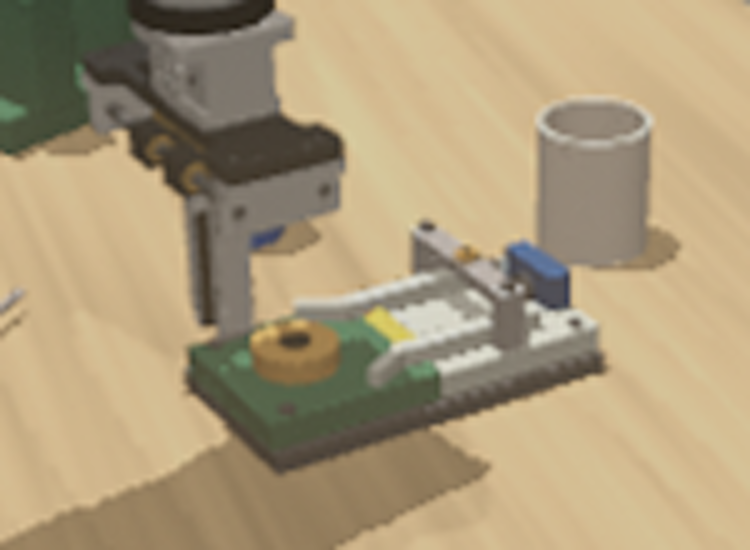

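The spacer lies flat and free on the shelf, with its dark spot at (296,340) in the side crop, and the fingers are behind it. Next I'll lower to pushing height.

```bash
python3 -m jog '[[0,0,0.8,0,0,0,13],[0,0,1,0,0,0,13],[0,0,0.5,0,0,0,13],[0,0,0,0,0,0,13],[0,0,0,0,0,0,13],[0,0,0,0,0,0,13]]'
python3 - <<'E'
from h import *
s=st()
d=s["eef_pos"][:2]-[JX,JY]; print("jig", d@[np.cos(JT),np.sin(JT)], d@[-np.sin(JT),np.cos(JT)])
c=cam("top")
for u,v in((240,177),(241,178)): 
    w=ray(c,170+u/3.7,130+v/3.7,38); d=w[:2]-[JX,JY]; print("screw end", d@[np.cos(JT),np.sin(JT)], d@[-np.sin(JT),np.cos(JT)])
E
```

```text
clock: 11.35
eef_pos: [451.8, 174.7, 39.8]
eef_rot: [-3.142, 0.0, -2.934]
wrist_force: [0.5, -0.5, 0.2]
finger_gap: 12.4
t 11.35 pos [451.8 174.7  39.8] rot [-3.1416e+00  4.0000e-04 -2.9344e+00] F [ 0.5 -0.5  0.2] gap 12.4 q [ 0.29  0.37  1.86 -0.    0.91 -1.48]
jig -114.15327982423564 0.02225207395385098
screw end 58.60620443854075 0.2969255516215501
screw end 57.919637405570406 -0.1648374430204349
```

```bash
python3 -m jog '[[-0.3,0,0.02,0,0,0,13],[-0.4,0,0,0,0,0,13],[-0.3,0,0,0,0,0,13],[-0.3,0,0,0,0,0,13],[-0.4,0,0,0,0,0,13],[-0.4,0,0,0,0,0,13],[-0.4,0,0,0,0,0,13],[-0.4,0,0,0,0,0,13]]'
python3 -m jog '[[-0.4,0,0,0,0,0,13],[-0.4,0,0,0,0,0,13],[-0.4,0,0,0,0,0,13],[-0.3,0,0,0,0,0,13],[0,0,0,0,0,0,13]]'
cat >> h.py <<'E'
def js():
    s=st(); e=[np.cos(JT),np.sin(JT)];n=[-np.sin(JT),np.cos(JT)];d=s["eef_pos"][:2]-[JX,JY]
    print("jig",round(d@e,2),round(d@n,2),"Fx",round(s["wrist_force"][:2]@e,2),"Fy",round(s["wrist_force"][:2]@n,2))
def snap(k):
    import cv2
    a=cv2.resize(cam("side")["color"][150:260,230:380],None,fx=5,fy=5,interpolation=cv2.INTER_CUBIC); cv2.imwrite(f"pics/side{k}.png",a)
E
python3 -c "
from h import *
js();snap(7)"
```

```text
clock: 12.2
eef_pos: [480.3, 180.7, 39.4]
eef_rot: [-3.142, -0.0, -2.934]
wrist_force: [-2.1, -1.4, 1.1]
finger_gap: 12.1
clock: 12.7
eef_pos: [495.1, 183.8, 39.4]
eef_rot: [3.142, 0.0, -2.934]
wrist_force: [0.3, -0.1, -0.2]
finger_gap: 12.0
t 12.7 pos [495.1 183.8  39.4] rot [ 3.1416e+00  4.0000e-04 -2.9345e+00] F [ 0.3 -0.1 -0.2] gap 12.0 q [ 0.29  0.45  1.74 -0.    0.95 -1.49]
jig -69.9 0.01 Fx 0.26 Fy -0.12
```

View pics/side7.png

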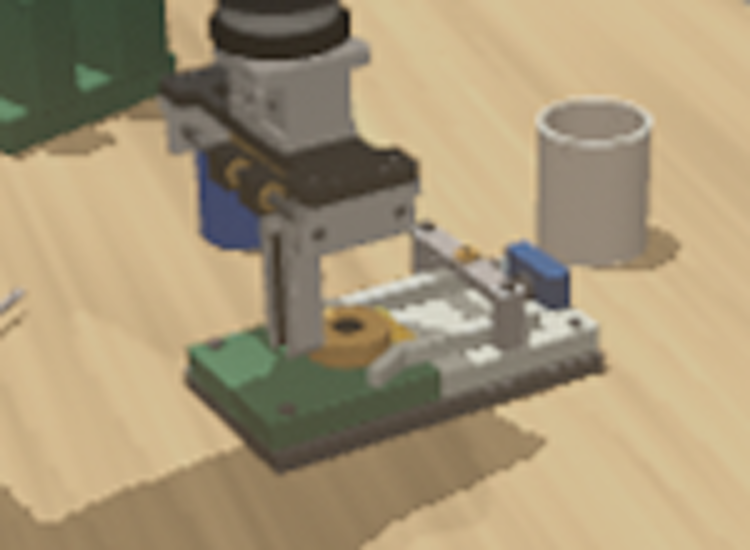

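The spacer slides straight and has reached the lip between the guides. Next I'll push it up and over slowly.

```bash
python3 -m jog '[[-0.3,0,-0.02,0,0,0,13],[-0.3,0,0,0,0,0,13],[-0.3,0,0,0,0,0,13],[-0.3,0,0,0,0,0,13],[-0.3,0,0,0,0,0,13]]'
python3 -m jog '[[-0.3,0,0,0,0,0,13],[-0.3,0,0,0,0,0,13],[-0.3,0,0,0,0,0,13],[-0.3,0,0,0,0,0,13]]'
python3 -c "
from h import *
js();snap(8)"
```

```text
clock: 13.25
eef_pos: [509.7, 186.8, 39.7]
eef_rot: [3.142, 0.0, -2.934]
wrist_force: [-1.5, 0.2, 0.1]
finger_gap: 12.1
clock: 13.65
eef_pos: [521.3, 189.3, 39.7]
eef_rot: [-3.142, -0.0, -2.934]
wrist_force: [-1.9, 0.0, 0.6]
finger_gap: 12.1
t 13.65 pos [521.3 189.3  39.7] rot [-3.1416 -0.     -2.9344] F [-1.9  0.   0.6] gap 12.1 q [ 0.28  0.5   1.66 -0.    0.98 -1.5 ]
jig -43.09 0.02 Fx -1.84 Fy 0.4
```

View pics/side8.png

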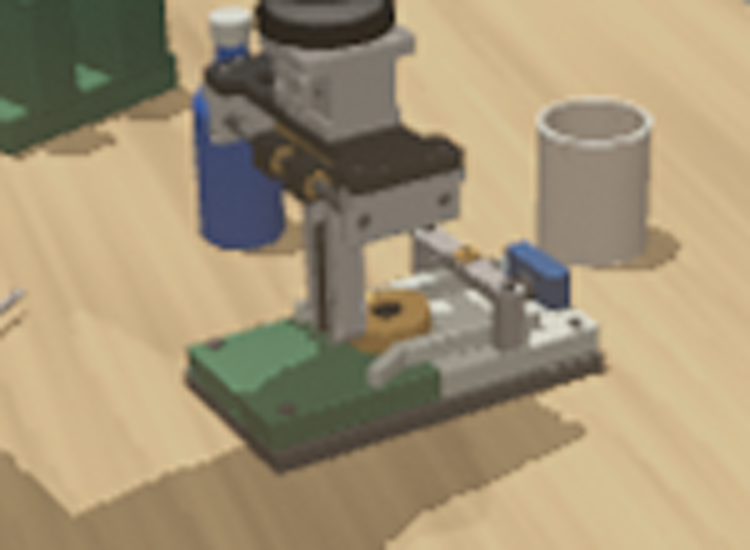

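```bash
python3 -m jog '[[-0.2,0,0,0,0,0,13],[-0.2,0,0,0,0,0,13],[-0.2,0,0,0,0,0,13],[-0.2,0,0,0,0,0,13],[-0.2,0,0,0,0,0,13],[-0.2,0,0,0,0,0,13],[-0.2,0,0,0,0,0,13]]'
python3 -c "
from h import *
js()"
python3 -m jog '[[-0.2,0,0,0,0,0,13],[-0.2,0,0,0,0,0,13],[-0.2,0,0,0,0,0,13],[-0.2,0,0,0,0,0,13]]'
python3 -c "
from h import *
js();snap(9)"
```

```text
clock: 14.4
eef_pos: [534.6, 192.1, 39.7]
eef_rot: [-3.142, -0.001, -2.934]
wrist_force: [-8.5, -0.5, 7.3]
finger_gap: 12.4
t 14.4 pos [534.6 192.1  39.7] rot [-3.1416e+00 -1.0000e-03 -2.9344e+00] F [-8.5 -0.5  7.3] gap 12.4 q [ 0.28  0.53  1.62  0.    1.   -1.5 ]
jig -29.53 0.07 Fx -8.41 Fy 1.24
clock: 14.8
eef_pos: [542.9, 193.8, 39.6]
eef_rot: [3.142, 0.0, -2.934]
wrist_force: [-1.1, -1.4, -0.5]
finger_gap: 12.1
t 14.8 pos [542.9 193.8  39.6] rot [ 3.1416e+00  3.0000e-04 -2.9344e+00] F [-1.1 -1.4 -0.5] gap 12.1 q [ 0.28  0.54  1.59 -0.    1.01 -1.5 ]
jig -21.01 0.03 Fx -1.38 Fy -1.1
```

View pics/side9.png

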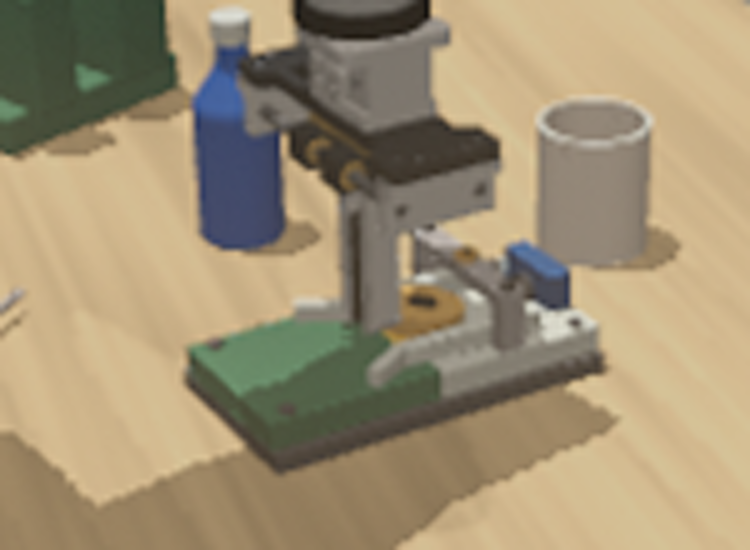

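It has tipped over the lip (spot at (424,300)). I'll keep pushing more slowly and feel for the screw.

```bash
python3 -m jog '[[-0.2,0,0,0,0,0,13],[-0.2,0,0,0,0,0,13],[-0.2,0,0,0,0,0,13],[-0.2,0,0,0,0,0,13],[-0.1,0,0,0,0,0,13],[-0.1,0,0,0,0,0,13]]'
python3 -c "
from h import *
js()"
python3 -m jog '[[-0.1,0,0,0,0,0,13],[-0.1,0,0,0,0,0,13],[-0.1,0,0,0,0,0,13],[-0.05,0,0,0,0,0,13]]'
python3 -c "
from h import *
js()"
```

```text
clock: 15.45
eef_pos: [552.5, 195.8, 39.6]
eef_rot: [-3.142, -0.0, -2.934]
wrist_force: [-0.7, -0.8, -0.4]
finger_gap: 12.2
t 15.45 pos [552.5 195.8  39.6] rot [-3.1416e+00 -1.0000e-04 -2.9344e+00] F [-0.7 -0.8 -0.4] gap 12.2 q [ 0.28  0.56  1.56 -0.    1.02 -1.5 ]
jig -11.27 0.04 Fx -0.82 Fy -0.69
clock: 15.85
eef_pos: [555.9, 196.5, 39.7]
eef_rot: [-3.142, 0.0, -2.934]
wrist_force: [-1.2, -0.5, -0.9]
finger_gap: 12.1
t 15.85 pos [555.9 196.5  39.7] rot [-3.1416  0.     -2.9344] F [-1.2 -0.5 -0.9] gap 12.1 q [ 0.28  0.57  1.55 -0.    1.02 -1.5 ]
jig -7.74 0.04 Fx -1.22 Fy -0.21
```

Now I'll advance 0.5 mm per row, checking the force every few rows.

```bash
python3 -m jog '[[-0.05,0,0,0,0,0,13],[-0.05,0,0,0,0,0,13],[-0.05,0,0,0,0,0,13],[-0.05,0,0,0,0,0,13]]'
python3 -c "
from h import *
js();snap(10)"
```

```text
clock: 16.25
eef_pos: [557.8, 197.0, 39.7]
eef_rot: [3.142, -0.0, -2.934]
wrist_force: [-1.9, -0.7, 1.0]
finger_gap: 12.2
t 16.25 pos [557.8 197.   39.7] rot [ 3.1416e+00 -1.0000e-04 -2.9344e+00] F [-1.9 -0.7  1. ] gap 12.2 q [ 0.28  0.57  1.55  0.    1.02 -1.5 ]
jig -5.83 0.07 Fx -2.01 Fy -0.28
```

View pics/side10.png

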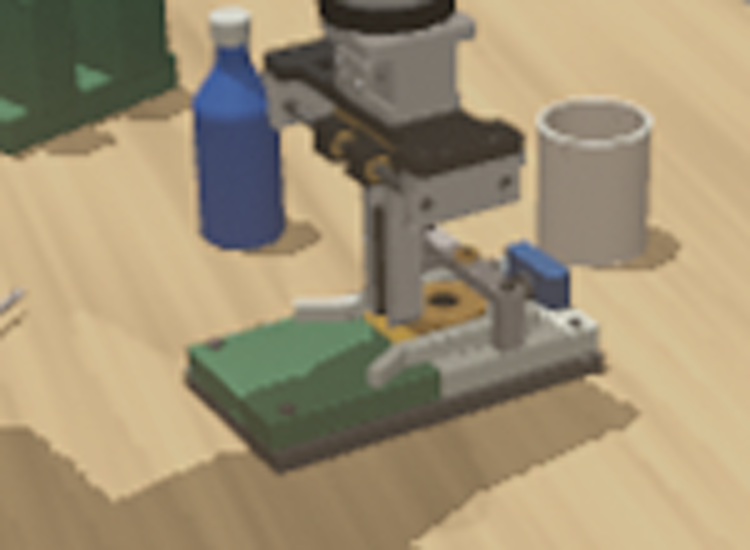

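```bash
python3 -m jog '[[-0.04,0,0,0,0,0,13],[-0.04,0,0,0,0,0,13],[-0.04,0,0,0,0,0,13]]' | grep force
python3 -c "
from h import *
js()"
```

```text
wrist_force: [-1.8, -0.8, 1.4]
t 16.6 pos [559.  197.2  39.7] rot [ 3.1416e+00  1.0000e-04 -2.9344e+00] F [-1.8 -0.8  1.4] gap 12.1 q [ 0.28  0.57  1.54  0.    1.03 -1.5 ]
jig -4.58 0.07 Fx -1.89 Fy -0.47
```

```bash
python3 -m jog '[[-0.04,0,0,0,0,0,13],[-0.04,0,0,0,0,0,13]]' | grep force
python3 -c "
from h import *
js()"
```

```text
wrist_force: [-2.1, -0.3, -0.4]
t 16.8 pos [559.8 197.4  39.7] rot [ 3.1416  0.     -2.9344] F [-2.1 -0.3 -0.4] gap 12.1 q [ 0.28  0.58  1.54  0.    1.03 -1.5 ]
jig -3.8 0.06 Fx -2.12 Fy 0.16
```

```bash
python3 -m jog '[[-0.04,0,0,0,0,0,13],[-0.04,0,0,0,0,0,13]]' | grep force
python3 -c "
from h import *
js()"
```

```text
wrist_force: [-1.9, -0.8, 0.6]
t 17.0 pos [560.6 197.6  39.7] rot [ 3.1416  0.     -2.9344] F [-1.9 -0.8  0.6] gap 12.4 q [ 0.28  0.58  1.54  0.    1.03 -1.5 ]
jig -2.97 0.07 Fx -1.99 Fy -0.41
```

```bash
python3 -m jog '[[-0.04,0,0,0,0,0,13],[-0.04,0,0,0,0,0,13]]' | grep force
```

```text
wrist_force: [-1.8, -0.3, 1.7]
```

```bash
python3 -m jog '[[-0.04,0,0,0,0,0,13],[-0.04,0,0,0,0,0,13]]' | grep force
python3 -c "
from h import *
js();snap(11)"
```

```text
wrist_force: [-1.5, -0.2, 1.0]
t 17.4 pos [562.1 197.9  39.7] rot [ 3.1416 -0.     -2.9344] F [-1.5 -0.2  1. ] gap 12.5 q [ 0.28  0.58  1.53  0.    1.03 -1.5 ]
jig -1.4 0.08 Fx -1.48 Fy 0.09
```

View pics/side11.png

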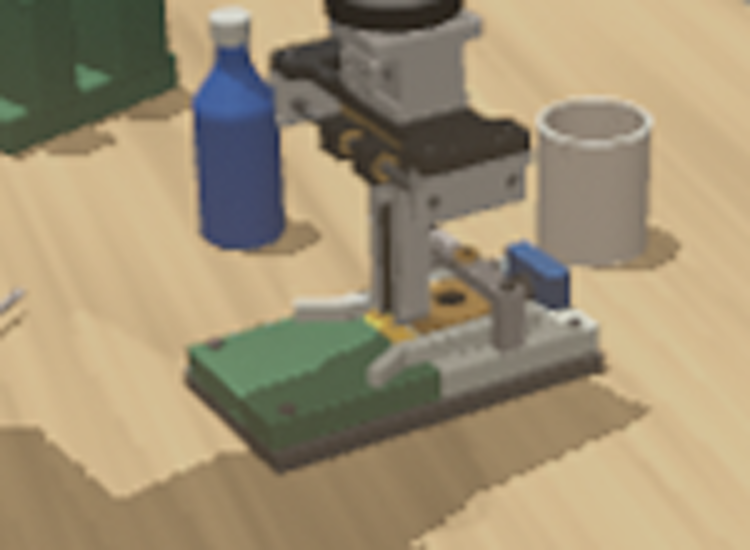

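```bash
python3 -m jog '[[-0.04,0,0,0,0,0,13],[-0.04,0,0,0,0,0,13]]' | grep force
python3 -c "
from h import *
js()
w=ray(cam('side'),320.4,209.4,42); d=w[:2]-[JX,JY]; print(d@[np.cos(JT),np.sin(JT)])"
```

```text
wrist_force: [-3.0, -1.2, 1.9]
t 17.65 pos [562.9 198.   39.6] rot [ 3.1416e+00 -1.0000e-04 -2.9344e+00] F [-3.  -1.2  1.9] gap 11.8 q [ 0.28  0.58  1.53  0.    1.03 -1.5 ]
jig -0.64 0.05 Fx -3.17 Fy -0.53
34.2095359409644
```

```bash
python3 -m jog '[[-0.04,0,0,0,0,0,13],[-0.02,0,0,0,0,0,13]]' | grep force
```

```text
wrist_force: [-2.6, -1.2, 1.7]
```

```bash
python3 -m jog '[[-0.04,0,0,0,0,0,13],[-0.02,0,0,0,0,0,13]]' | grep force
python3 -c "
from h import *
js()"
```

```text
wrist_force: [-1.7, -0.4, 1.6]
t 18.1 pos [564.1 198.3  39.7] rot [ 3.1416e+00  1.0000e-04 -2.9344e+00] F [-1.7 -0.4  1.6] gap 12.3 q [ 0.28  0.58  1.53  0.    1.03 -1.5 ]
jig 0.63 0.07 Fx -1.73 Fy -0.09
```

```bash
python3 -m jog '[[-0.04,0,0,0,0,0,13],[-0.02,0,0,0,0,0,13]]' | grep force
```

```text
wrist_force: [-2.6, -0.8, 0.9]
```

```bash
python3 -m jog '[[-0.04,0,0,0,0,0,13],[-0.02,0,0,0,0,0,13]]' | grep force
```

```text
wrist_force: [-3.5, -1.0, 1.4]
```

```bash
python3 -m jog '[[-0.04,0,0,0,0,0,13],[-0.02,0,0,0,0,0,13]]' | grep force
python3 -c "
from h import *
js();snap(12)"
```

```text
wrist_force: [-6.3, -1.7, 2.8]
t 18.7 pos [565.4 198.6  39.5] rot [-3.1415e+00 -1.2000e-03 -2.9344e+00] F [-6.3 -1.7  2.8] gap 12.6 q [ 0.28  0.59  1.52  0.    1.03 -1.5 ]
jig 1.97 0.07 Fx -6.55 Fy -0.36
```

View pics/side12.png

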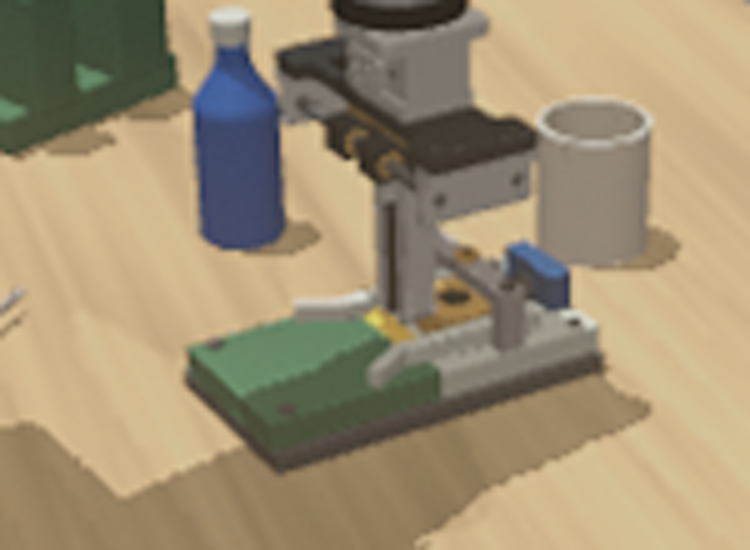

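Contact: the force is rising with the spacer against the screw. I'll take fine steps toward 10–11 N.

```bash
python3 -m jog '[[-0.02,0,0,0,0,0,13]]' | grep force
```

```text
wrist_force: [-7.3, -2.0, 3.5]
```

```bash
python3 -m jog '[[-0.02,0,0,0,0,0,13]]' | grep force
python3 -c "
from h import *
js()"
```

```text
wrist_force: [-6.9, -2.4, 4.9]
t 18.95 pos [565.6 198.6  39.5] rot [-3.1415e+00 -1.8000e-03 -2.9343e+00] F [-6.9 -2.4  4.9] gap 12.2 q [ 0.28  0.59  1.52 -0.    1.04 -1.5 ]
jig 2.11 0.06 Fx -7.27 Fy -0.95
```

```bash
python3 -m jog '[[-0.03,0,-0.01,0,0,0,13]]' | grep force
```

```text
wrist_force: [-10.3, -2.8, 3.6]
```

```bash
python3 -m jog '[[-0.02,0,0,0,0,0,13]]' | grep force
python3 -c "
from h import *
js()"
```

```text
wrist_force: [-9.7, -1.7, 5.3]
t 19.15 pos [565.7 198.6  39.5] rot [-3.1414e+00 -2.7000e-03 -2.9343e+00] F [-9.7 -1.7  5.3] gap 12.2 q [ 0.28  0.59  1.52  0.    1.04 -1.5 ]
jig 2.28 0.08 Fx -9.82 Fy 0.28
```

Wrist push is about 10 N. I'll hold here, reading the force each 0.1 s.

```bash
python3 -m jog '[[-0.01,0,0,0,0,0,13]]' | grep force; python3 -m jog '[[0,0,0,0,0,0,13]]' | grep force;python3 -m jog '[[0,0,0,0,0,0,13]]' | grep force; python3 -m jog '[[0,0,0,0,0,0,13]]' | grep force
```

```text
wrist_force: [-10.1, -1.6, 4.4]
wrist_force: [-9.3, -2.3, 4.7]
wrist_force: [-9.9, -2.7, 5.7]
wrist_force: [-9.9, -2.1, 4.6]
```

```bash
python3 -m jog '[[-0.02,0,0,0,0,0,13]]' | grep force; python3 -m jog '[[0,0,0,0,0,0,13]]' | grep force;python3 -m jog '[[0,0,0,0,0,0,13]]' | grep force; python3 -m jog '[[0,0,0,0,0,0,13]]' | grep force; python3 -m jog '[[0,0,0,0,0,0,13]]' | grep force;python3 -m jog '[[0,0,0,0,0,0,13]]' | grep force; python3 -m jog '[[0,0,0,0,0,0,13]]' | grep force;python3 -m jog '[[0,0,0,0,0,0,13]]' | grep force;python3 -c "
from h import *
js()"
```

```text
wrist_force: [-10.9, -2.1, 5.6]
wrist_force: [-10.8, -2.6, 4.5]
wrist_force: [-10.8, -2.1, 6.1]
wrist_force: [-11.4, -3.0, 5.5]
wrist_force: [-12.0, -3.1, 5.0]
wrist_force: [-11.6, -2.0, 5.2]
wrist_force: [-11.2, -2.4, 5.3]
wrist_force: [-10.7, -3.6, 4.6]
t 20.35 pos [565.8 198.7  39.4] rot [-3.1414 -0.0033 -2.9343] F [-10.7  -3.6   4.6] gap 12.1 q [ 0.28  0.59  1.52  0.    1.04 -1.5 ]
jig 2.33 0.09 Fx -11.15 Fy -1.29
```

Held at about 10 N for 0.5 s, then about 11 N for 0.8 s. I'll back off along the shelf, then lift away.

```bash
python3 -m jog '[[0.1,0,0,0,0,0,13],[0.2,0,0,0,0,0,13],[0.5,0,0,0,0,0,13],[1,0,0,0,0,0,13],[1.5,0,-0.3,0,0,0,13],[1.5,0,-1,0,0,0,13],[1.5,0,-2,0,0,0,13],[1.5,0,-3,0,0,0,13]]'
python3 -m jog '[[2,0,-3,0,0,0,13],[3,0,-3,0,0,0,13],[3,0,-2,0,0,0,13],[3,0,-1,0,0,0,13],[2,0,0,0,0,0,13],[2,0,0,0,0,0,13],[0,0,0,0,0,0,13],[0,0,0,0,0,0,13]]'
python3 - <<'E'
from h import *
import cv2
js();snap(13)
a=cam("top")["color"];cv2.imwrite("pics/top13.png",a)
cv2.imwrite("pics/top13c.png",cv2.resize(a[145:270,195:285],None,fx=4.5,fy=4.5,interpolation=cv2.INTER_CUBIC))
E
```

```text
clock: 21.15
eef_pos: [489.3, 182.5, 102.3]
eef_rot: [-3.141, -0.002, -2.934]
wrist_force: [-0.5, 0.3, -0.8]
finger_gap: 12.2
clock: 21.95
eef_pos: [344.3, 152.1, 193.1]
eef_rot: [3.141, 0.002, -2.934]
wrist_force: [0.3, 0.9, 0.4]
finger_gap: 12.5
t 21.95 pos [344.3 152.1 193.1] rot [ 3.1415e+00  1.5000e-03 -2.9343e+00] F [0.3 0.9 0.4] gap 12.5 q [ 0.32 -0.09  1.98 -0.    1.25 -1.46]
jig -223.98 -0.01 Fx 0.43 Fy 0.84
```

View pics/side13.png

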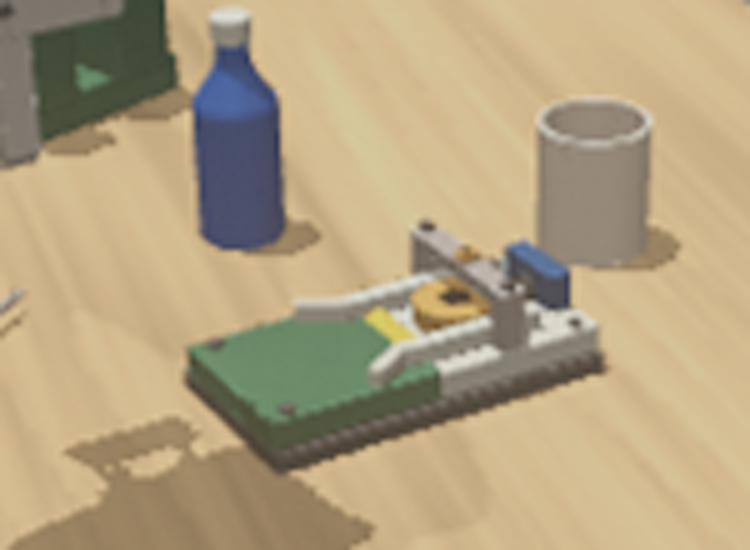

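View pics/top13c.png

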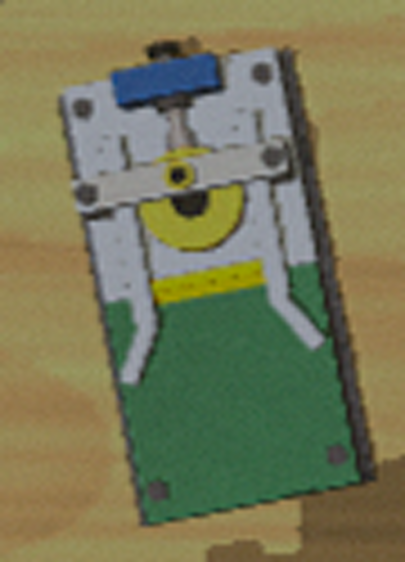

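View pics/top13.png

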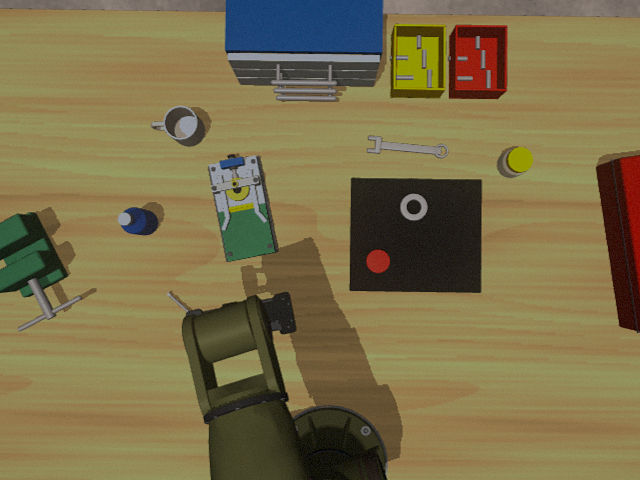

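The spacer lies flat in the pocket against the screw, at top crop (190,200), with its trailing edge clear of the lip. The ring, red disc, bottle, mug, jar and wrench are at their first-image pixels. The arm is clear, so I'll hand in.

```bash
python3 -c "
from cell import order; print(order.sign_off())"
```

```text
the job is handed in; nothing more can be done
None
```

I laid the brass spacer on the green shelf, released it and slid it over the yellow lip into the pocket until it met the stop screw. I handed the job in at about 22 s.

**Push:** I felt the screw at about jig x = 60. The wrist force held at about 10 N for 0.5 s, then about 11 N for 0.8 s. The highest reading was about 12.4 N. These are wrist readings, so the force on the screw itself was probably 1–2 N lower because of friction. There was also about 5 N upward on the tool during the hold.

**Last checks:**
- After backing away, both pictures show the spacer flat in the pocket, touching the screw end, with its trailing edge past the lip.
- The ring, red disc, wrench, oil bottle, mug and jar look unmoved in the top view.
- The screwdriver was mostly hidden under the arm in the last top picture, so I could not fully check it. The arm never went down near it.
- The wrist force was back to noise level with nothing touching.

No check failed. The one disagreement was the spacer's position read from the side camera, about 3 mm off the position worked out from the tool.

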